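# Slide the lid home on the food warmer

### The arm

A 6-joint arm with a two-finger parallel gripper is mounted at the origin on the work surface. World frame = base frame: x ahead of the robot, y to its left, z up, the work surface at z = 0. Lengths are in m, angles in rad, forces in N, time in s.
With the tool pointing down it reaches from about 0.275 to 0.875 m from the base axis. Payload 12.5 kg.
Tool frame: the origin (TCP) lies on the centre line of the jaws, within the pads' length; the fingertips stand r.finger_overhang ahead of it and the grasp point (between the pads) lies 3 mm ahead of it (r.finger_overhang is the distance from the TCP to the fingertips, in m); z points along the fingers, y is the direction in which the jaws open and shut (so a half turn about z gives the same grasp; the last joint's range is limited). The gripper opens to 85 mm and grips with 20 to 120 N. Pads are 22 mm wide; open, the fingers measure 114 mm over their backs; the gripper's body (76 mm by 85 mm) begins 54 mm behind the grasp point. The pads swing forward as they close: fully open they stand 13 mm farther back than shut.
Start: joints at [-1.43, 0.351, 1.652, -0, 1.139, -0.085], TCP at [0.123, -0.536, 0.253] pointing down, gripper open.
Joint ranges: [-2.75, 2.75], [-0.79, 2.1], [0.01, 2.65], [-1.57, 4.71], [0.07, 3.14], [-2.87, 2.87]. Speed limits (rad/s): [2.22, 2.22, 2.79, 3.14, 3.14, 3.14].

### API

Orientations are given as a unit quaternion [x, y, z, w].
In Python, from cell import r, optics gives the robot as it stands. The module is installed in compiled form; this text tells all that it offers. Calls block until the motion is done:
- r.move_to(position, orientation): joint-space move of the TCP to a pose.
- r.move_linear(position, rot=None, vel=0.15): straight line of the TCP; rot=None keeps the orientation; vel is the mean speed in m/s.
- r.set_joints(angles): joint-space move.
- r.set_gripper(opening, squeeze=None): opening from 0.0 (shut) to 1.0 (fully open); squeeze is the grip in N (None keeps the last); returns when the fingers have stopped.
- r.sleep(seconds).
- r.inverse_kinematics(position, orientation): joint angles nearest the present ones, or None.
- optics.get_image(name): name is "side" or "top"; returns a dict with "pixels" (420x560x3 uint8, red, green, blue), "depth" (420x560 float32, m along the optical axis (not along the pixel's ray), 0 where there is no reading), "fx", "fy", "cx", "cy" (pixels), "camera_from_world" (4x4, takes a point from world to camera coordinates). Camera axes: x right, y down, z forward; pixel columns grow to the right and rows downward; lengths in m; the calibration is good to about 2 mm. A picture is of the moment at which its call begins.
A pose or a line that the arm cannot do raises r.PlanningError and nothing moves.
- r.hand_in(): hands the job in, once; it reports no verdict.
Readings, each from a call of its own:
- r.current_t(): time.
- r.current_q(): joint angles.
- r.current_qvel(): joint speeds.
- r.current_effort(): joint torques, N m.
- r.current_tool_pos(): TCP position.
- r.current_ee_rot(): TCP orientation.
- r.current_contact_force(): force on the tool from outside, world axes, zero at the start.
- r.current_torque(): the same for the moment, N m.
- r.current_opening(): opening from 0.0 (shut) to 1.0 (fully open).
Only numpy, scipy, OpenCV 4.12 (cv2) and the standard library are available. Lean on these libraries where they do the work, as an engineer would, in place of code of your own. Each camera call takes 0.05 s, during which the arm holds its last target.

### The job

The food pan in the warmer stands open: pick up the loose steel lid by its handle and lay it flat on the warmer's steel top plate, on the bare stretch just to the right of the open pan (as the robot sees it). With the raised rear edge as a guide, slide it left until you feel it drop into the pan's recess and it lies level and fully home like the lid next to it, then let go and draw the gripper out. Put the lid down gently, do not drop it, and leave the mug and the jar where they stand.

Things in the scene. Friction and masses are not known exactly. Their poses are not given: they have to be found in the camera images.
- warmer: Countertop food warmer, fixed: a steel box 300 mm deep (its x) by 560 mm wide (its y); origin at the centre of its underside, x to its back, away from the robot, y to its left end, z up; turned at most 0.1 rad. Deck at z = 147 mm; on it a steel adapter plate, flat upper face at z = 150 mm from x = -90 mm to the rear edge, with two equal lid recesses, left one closed by an identical lid, right one open (eggs inside).
- bare_stretch (a point): Point on the plate's upper face where the lid can be laid: plate bare for 70 mm to the right and at least 63 mm to the left of it, axes as the warmer. The open recess is in line with it in x; its centre is 120 to 170 mm to the left (+y): the plate can sit 25 mm either way, so it is not measured and must be felt. Recess 181 mm (x) by 113 mm (y), 7 mm deep, ledge 9 mm wide all round over a deep pan.
- rear_edge (a point): Foot of the raised rear edge, a low straight wall along the back of the plate: middle of its front face at plate level, axes as the warmer. It runs 255 mm to either side and stands 21 mm above the plate. A lid (176 mm) touching it all along is in line with the recess (rear wall 1.7 mm behind this face). 125 mm behind the warmer's origin.
- shelf_front (a point): Middle of the lower front edge of the glass shelf, which covers the rear half of the warmer from here back 150 mm and 275 mm to either side, 8 mm thick, 227 mm above the plate; 20 mm square uprights at its rear ends (268 mm to either side), 16 mm wide brackets under its ends. The handle of a lid at the rear edge is 37 mm behind it: lean the tool 25 to 45 degrees, pointing down and away from the robot.
- lid: Loose flat steel lid, 176 mm (its x) by 108 mm (its y), 7 mm thick, 0.3 to 0.65 kg; origin at the centre of its underside, z up. Starts flat on the table, x within 0.35 rad of straight ahead. Lying on the plate its origin is at z = 150 mm of the warmer, fully home at 143 mm, its top flush with the plate. Friction holds it back with 1 to 8 N, more if pressed on the rear edge; 2.5 mm free all round in the recess.
- lid_handle (a point): Middle of the lid's bar handle, 39 mm above the lid's origin, axes as the lid. Bar 90 mm long (x), 14 mm wide (y), 12 mm high; two feet 10 mm thick and 14 mm wide, 40 mm fore and aft of here, so 70 mm long by 26 mm high is free under the bar.
- mug: white mug, 76 mm wide, 85 mm high, on the table; leave it. Origin under its centre.
- jar: amber jar, 60 mm wide, 100 mm high, on the table; leave it. Origin under its centre.
Things that resemble listed ones, but are neither listed nor needed, are in the scene too. Several things have the shape of the lid; the one meant has the colours described above.

How it is judged:
On the way:
1. the lid lies flat on the warmer's top plate, to the right of the open recess (z of lid in the frame of warmer between 0.147 and 0.153 m and angle between lid's own z axis and vertical below 0.05 rad and y of lid in the frame of warmer between -0.22 and -0.05 m and x of lid in the frame of warmer between -0.03 and 0.045 m and contact force between lid and anything else above 0.3 N), for 0.2 s.
At the end, for the whole second after the job is handed in: The lid lies fully home in the open recess of the plate: its underside within 2.5 mm of 143 mm in the warmer's frame (7 mm lower than on the plate), level within 1.7 degrees, handle up, in line with the recess, at rest, and the robot is clear of it (z of lid in the frame of warmer between 0.14 and 0.1455 m and angle between lid's own z axis and vertical below 0.03 rad and y of lid in the frame of warmer between -0.012 and 0.052 m and x of lid in the frame of warmer between 0.03 and 0.043 m and linear speed of lid below 0.02 m/s and contact force between lid and the fingers below 0.1 N and contact force between lid and the arm below 0.1 N); the robot touches nothing.
It fails at once if the lid is dropped or flung onto the plate: it meets it at over 0.5 m/s (z of lid in the frame of warmer between 0.13 and 0.154 m and x of lid in the frame of warmer between -0.12 and 0.12 m and y of lid in the frame of warmer between -0.25 and 0.25 m and linear speed of lid above 0.5 m/s).
It fails at once if a bystander is moved more than 30 mm (distance of any of mug, jar from where it was at the start of the episode above 0.03 m).
It also fails if it takes over 58 s, if anything falls off the work surface, if the arm or the gripper's body presses on something with over 40 N, if the wrist force passes 120 N, or if a joint passes its speed limit or range.

## Working session

There is one attempt and no reset: what is moved stays moved. The work goes in short steps, each a Python script; the robot and the scene stay as the last script left them, time stands still between calls to the robot, and variables do not carry over. Pictures are saved under pics/ and viewed, and the job is handed in when it is done.

```bash
mkdir -p pics
cat > h.py <<'E'
import numpy as np, cv2
from cell import r, optics
def grab(n):
    d=optics.get_image(n); return d
def save(d,name):
    cv2.imwrite('pics/'+name,cv2.cvtColor(d['pixels'],cv2.COLOR_RGB2BGR))
def pts(d):
    z=d['depth']; v,u=np.indices(z.shape)
    P=np.stack([(u-d['cx'])/d['fx']*z,(v-d['cy'])/d['fy']*z,z,np.ones_like(z)],-1)
    return (P@np.linalg.inv(d['camera_from_world']).T)[...,:3]
def ray(d,u,v,zp):
    T=np.linalg.inv(d['camera_from_world']); o=T[:3,3]
    k=T[:3,:3]@np.array([(u-d['cx'])/d['fx'],(v-d['cy'])/d['fy'],1.])
    return o+k*(zp-o[2])/k[2]
E
python3 - <<'E'
from h import *
for n in('top','side'):
    d=grab(n); save(d,n+'0.png'); np.savez(n+'0.npz',**d)
    print(n,d['fx'],np.linalg.inv(d['camera_from_world']).round(3))
print(r.current_t(),r.finger_overhang,r.current_tool_pos(),r.current_ee_rot(),r.current_contact_force(),type(r.current_q()))
E
```

```text
top 494.6523170125694 [[-0.004 -0.982  0.187  0.202]
 [-1.     0.007  0.011 -0.131]
 [-0.012 -0.187 -0.982  1.667]
 [ 0.     0.     0.     1.   ]]
side 422.5625869795646 [[-0.953 -0.174  0.249  0.185]
 [-0.303  0.577 -0.759  0.786]
 [-0.012 -0.798 -0.602  0.951]
 [ 0.     0.     0.     1.   ]]
0.1 0.022 [ 0.12311321 -0.53575582  0.25281006] [ 9.93632266e-01  1.12670473e-01 -1.35827766e-05 -5.32657628e-04] [ 0.15709391 -0.42341503  0.12349133] <class 'numpy.ndarray'>
```

View pics/top0.png

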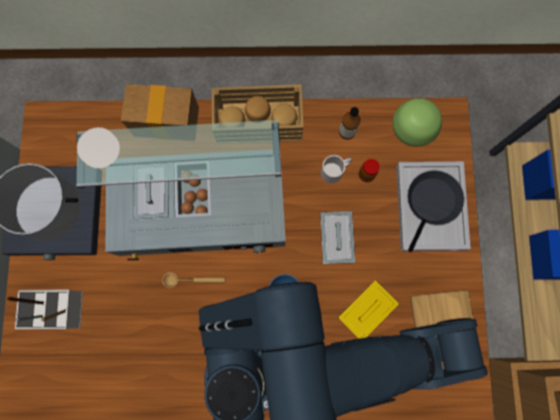

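View pics/side0.png

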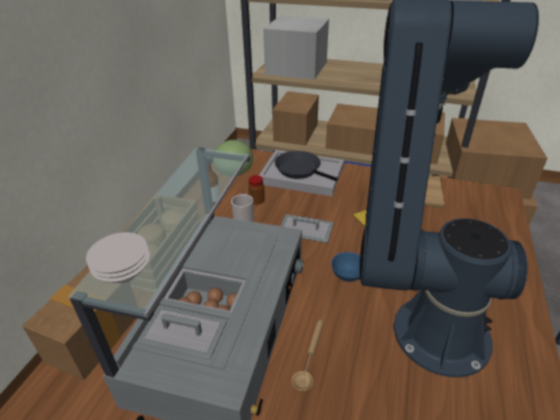

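The top view shows the grey lid at about (338,237), with its handle fore and aft. The warmer is centred near (195,205), with the open pan at (193,190) and the closed lid at (151,190). The mug is at (333,168), the jar at (369,170), and the yellow lid is a decoy. Next I'll measure them.

Run:
```python
from h import *
d=dict(np.load('top0.npz')); P=pts(d); s=dict(np.load('side0.npz'))
im=cv2.cvtColor(d['pixels'],cv2.COLOR_RGB2BGR)
cv2.imwrite('pics/crop1.png',cv2.resize(im[120:275,95:375],None,fx=2.8,fy=2.8,interpolation=cv2.INTER_CUBIC))
im2=cv2.cvtColor(s['pixels'],cv2.COLOR_RGB2BGR)
cv2.imwrite('pics/crop2.png',cv2.resize(im2[140:410,60:340],None,fx=2.2,fy=2.2,interpolation=cv2.INTER_CUBIC))
print(np.round(P[237,300:370:4],3)[:, :])
# lid
z=P[...,2]
m=((z>0.003)&(z<0.06)).astype(np.uint8); m[:,:315]=0;m[:,362:]=0;m[:205]=0;m[270:]=0
hs=cv2.cvtColor(im,cv2.COLOR_BGR2HSV); m2=(hs[...,1]<70).astype(np.uint8)
m2[:,:315]=0;m2[:,362:]=0;m2[:205]=0;m2[270:]=0
print(m.sum(),m2.sum(),z[230:245,325:350].min(),z[230:245,325:350].max())
c=max(cv2.findContours(m2,0,1)[0],key=cv2.contourArea)
q=np.array([ray(d,u,v,0.007)[:2] for u,v in c[:,0]],np.float32)
R=cv2.minAreaRect(q); print('lid',R,cv2.boxPoints(R))
h=(m2>0)&(z>0.032); print('handle',h.sum())
if h.sum()>5:
    v,u=np.nonzero(h); q=np.array([ray(d,a,b,0.045)[:2] for a,b in zip(u,v)],np.float32); print(cv2.minAreaRect(q),q.mean(0),P[h].mean(0))
# side: same
z=pts(s)[...,2]; PS=pts(s)
h=(PS[...,0]>0.3)&(PS[...,0]<0.65)&(PS[...,1]<-.2)&(PS[...,1]>-.5)&(z>0.03)&(z<0.06)
h[:205]=0;h[:,:280]=0;h[245:]=0;h[:,335:]=0
print('side',h.sum(),PS[h].mean(0));
```

```text
[[ 0.458 -0.192 -0.007]
 [ 0.457 -0.206 -0.001]
 [ 0.456 -0.219 -0.001]
 [ 0.456 -0.233  0.003]
 [ 0.457 -0.247 -0.004]
 [ 0.456 -0.26   0.   ]
 [ 0.455 -0.273  0.007]
 [ 0.455 -0.287  0.004]
 [ 0.456 -0.301  0.002]
 [ 0.455 -0.314  0.007]
 [ 0.449 -0.323  0.042]
 [ 0.454 -0.341  0.01 ]
 [ 0.455 -0.355  0.006]
 [ 0.454 -0.368  0.01 ]
 [ 0.455 -0.382  0.   ]
 [ 0.455 -0.395  0.004]
 [ 0.455 -0.41  -0.002]
 [ 0.455 -0.423 -0.001]]
1503 1629 -0.005520199233091105 1.6668531958265003
lid ((0.45502737164497375, -0.317425012588501), (0.1759604960680008, 0.1076708659529686), 1.6308623552322388) [[ 0.36555058 -0.2661153 ]
 [ 0.3686149  -0.37374258]
 [ 0.54450417 -0.36873472]
 [ 0.54143983 -0.26110744]]
handle 131
((0.46049219369888306, -0.3213774263858795), (0.15128979086875916, 0.07620661705732346), 3.6553077697753906) [ 0.45284975 -0.31794298] [ 0.43386477 -0.30343831  0.16687011]
side 129 [ 0.4569735  -0.31533676  0.04291485]
```

View pics/crop1.png

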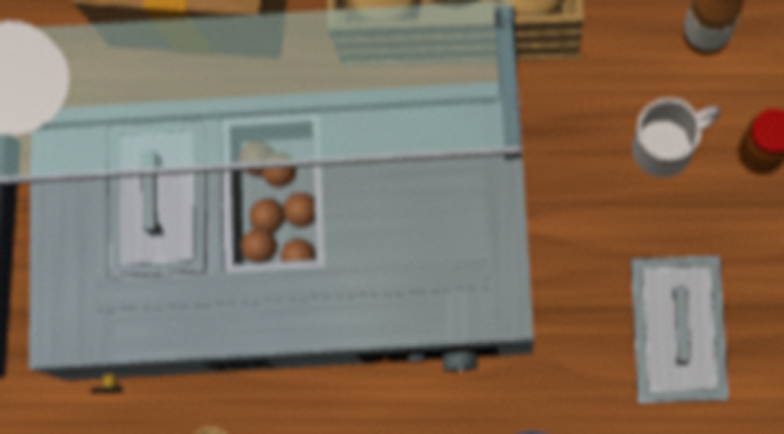

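View pics/crop2.png

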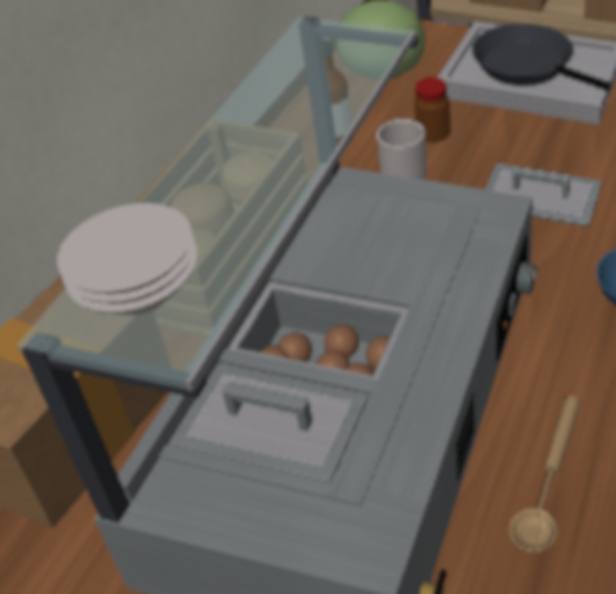

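Run:
```python
from h import *
for n in('top','side'):
    d=dict(np.load(n+'0.npz')); P=pts(d); z=P[...,2]
    hs=cv2.cvtColor(d['pixels'],cv2.COLOR_RGB2HSV)
    m=((abs(z-0.149)<0.012)&(P[...,0]>0.35)&(P[...,0]<0.8)&(P[...,1]>-.3)&(P[...,1]<.45)).astype(np.uint8)
    m=cv2.morphologyEx(m,cv2.MORPH_OPEN,np.ones((3,3)))
    nc,l,st,_=cv2.connectedComponentsWithStats(m); k=1+st[1:,4].argmax(); m=l==k
    print(n,m.sum(),np.median(z[m]))
    q=P[m]
    # edges in xy via percentile bins
    B=np.arange(-.2,.4,.02)
    fr=[];
    for b in B:
        s=abs(q[:,1]-b)<.01
        if s.sum()>20: fr.append((b,q[s,0].min(),q[s,0].max()))
    print('front/back x by y\n',np.round(fr,3).tolist())
    e=[]
    for b in np.arange(.38,.75,.02):
        s=abs(q[:,0]-b)<.01
        if s.sum()>20: e.append((b,q[s,1].min(),q[s,1].max()))
    print('ends by x\n',np.round(e,3).tolist())
    cv2.imwrite(f'pics/m_{n}.png',m.astype(np.uint8)*255)
    # shelf
    s=(abs(z-0.38)<0.02)&(P[...,0]>0.5)&(P[...,0]<0.9); print('shelf',s.sum(), P[s].min(0) if s.any() else 0,P[s].max(0) if s.any() else 0)
```

```text
top 10556 0.14704659574947154
front/back x by y
 [[-0.14, 0.422, 0.58], [-0.12, 0.422, 0.628], [-0.1, 0.419, 0.632], [-0.08, 0.418, 0.633], [-0.06, 0.419, 0.631], [-0.04, 0.416, 0.628], [-0.02, 0.416, 0.63], [-0.0, 0.416, 0.629], [0.02, 0.413, 0.626], [0.04, 0.413, 0.626], [0.06, 0.411, 0.622], [0.08, 0.41, 0.623], [0.1, 0.41, 0.624], [0.12, 0.408, 0.51], [0.14, 0.407, 0.511], [0.16, 0.408, 0.511], [0.18, 0.405, 0.508], [0.2, 0.405, 0.615], [0.22, 0.402, 0.616], [0.24, 0.401, 0.616], [0.26, 0.402, 0.614], [0.28, 0.4, 0.611], [0.3, 0.399, 0.611], [0.32, 0.397, 0.611], [0.34, 0.396, 0.608], [0.36, 0.396, 0.609], [0.38, 0.393, 0.607], [0.4, 0.393, 0.606]]
ends by x
 [[0.4, 0.112, 0.417], [0.42, -0.137, 0.419], [0.44, -0.137, 0.42], [0.46, -0.137, 0.422], [0.48, -0.137, 0.422], [0.5, -0.135, 0.424], [0.52, -0.135, 0.426], [0.54, -0.132, 0.427], [0.56, -0.132, 0.429], [0.58, -0.132, 0.43], [0.6, -0.129, 0.429], [0.62, -0.129, 0.323]]
shelf 9876 [ 0.53796495 -0.12686765  0.36426678] [0.72662539 0.43369547 0.39312371]
side 19168 0.14979433896779798
front/back x by y
 [[-0.14, 0.427, 0.64], 
[... 341 characters left out ...]
 0.687], [0.2, 0.408, 0.687], [0.22, 0.406, 0.685], [0.24, 0.405, 0.683], [0.26, 0.404, 0.681], [0.28, 0.404, 0.68], [0.3, 0.402, 0.68], [0.32, 0.401, 0.679], [0.34, 0.4, 0.678], [0.36, 0.399, 0.677], [0.38, 0.398, 0.675], [0.4, 0.397, 0.676]]
ends by x
 [[0.4, 0.163, 0.419], [0.42, -0.141, 0.421], [0.44, -0.14, 0.422], [0.46, -0.139, 0.423], [0.48, -0.139, 0.424], [0.5, -0.136, 0.425], [0.52, -0.137, 0.426], [0.54, -0.136, 0.427], [0.56, -0.136, 0.428], [0.58, -0.134, 0.429], [0.6, -0.132, 0.43], [0.62, -0.131, 0.431], [0.64, -0.132, 0.433], [0.66, -0.13, 0.433], [0.68, -0.128, 0.434], [0.7, -0.126, 0.435]]
shelf 11138 [ 0.54042898 -1.53851465  0.36001231] [0.89994579 0.43315526 0.39993003]
```

```bash
cat >> h.py <<'E'
from scipy.spatial.transform import Rotation as Ro
W0=np.array([0.560,0.1475,0.]); WY=0.054
def quat(psi,tilt):
    z=np.array([np.sin(tilt)*np.cos(psi),np.sin(tilt)*np.sin(psi),-np.cos(tilt)])
    y=np.array([np.sin(psi),-np.cos(psi),0]); x=np.cross(y,z)
    return Ro.from_matrix(np.c_[x,y,z]).as_quat(),z
def w2world(p): 
    c,s=np.cos(WY),np.sin(WY); return W0+np.array([c*p[0]-s*p[1],s*p[0]+c*p[1],p[2]])
def world2w(p):
    c,s=np.cos(WY),np.sin(WY); q=np.asarray(p)-W0; return np.array([c*q[0]+s*q[1],-s*q[0]+c*q[1],q[2]])
TILT=np.radians(38)
def tcp_for_handle(h,psi):   # TCP so that grasp point at handle mid h
    q,z=quat(psi,TILT); return np.asarray(h)-0.003*z,q
E
python3 - <<'E'
from h import *
d=dict(np.load('top0.npz'));s=dict(np.load('side0.npz'))
for nm,(u,v) in dict(l=(174.3,189.6),r=(211.1,189.6)).items():
    print(nm,world2w(ray(d,u,v,.149)))
# side view recess corners (crop2: /2.2 + (60,140))
for c in [(272,287),(410,308),(374,383),(233,352)]:
    print(c,world2w(ray(s,60+c[0]/2.2,140+c[1]/2.2,.149)).round(4))
print('mug',ray(d,332,170,.085),'jar',ray(d,371,167,.1))
for nm,h,psi in [('lid',(.4555,-.317,.039),.0285),('lidup',(.4555,-.317,.22),.0285),('place',w2world((0,-.125,.189)),WY),('rear',w2world((.037,-.125,.189)),WY),('home',w2world((.037,.02,.182)),WY)]:
    p,q=tcp_for_handle(h,psi); print(nm,np.round(p,3),r.inverse_kinematics(p,q))
E
```

```text
l [0.03130832 0.06012342 0.149     ]
r [ 0.02413306 -0.05643553  0.149     ]
(272, 287) [ 0.1155 -0.0394  0.149 ]
(410, 308) [-0.0561 -0.0469  0.149 ]
(374, 383) [-0.0528  0.0661  0.149 ]
(233, 352) [0.1147 0.0637 0.149 ]
mug [ 0.6672629  -0.29803217  0.085     ] jar [ 0.67204261 -0.42455433  0.1       ]
lid [ 0.454 -0.317  0.041] [-0.91809102  0.64721712  2.06277881  1.56516488  0.52310554 -0.82377512]
lidup [ 0.454 -0.317  0.222] [-0.91809102  0.27468581  1.99867983  0.93475165  0.67001856 -0.0746912 ]
place [0.565 0.023 0.191] [-0.07715532  0.28786729  2.08569666  0.63878925  0.13545706  0.8328295 ]
rear [0.602 0.025 0.191] [-0.06640641  0.34542125  1.99697741  0.4899542   0.15780002  0.99095989]
home [0.594 0.169 0.184] [ 0.24949619  0.38866508  1.95176864 -0.68745337  0.18959865  2.40419513]
```

Run:
```python
import h
from h import *
for t in (26,30,33,45):
    h.TILT=np.radians(t); print(t)
    for nm,hh,psi in [('lid',(.4555,-.317,.039),.0285),('lidup',(.4555,-.317,.22),.0285),('place',w2world((0,-.125,.189)),WY),('rear',w2world((.037,-.125,.189)),WY),('mid',w2world((.037,-.05,.189)),WY),('home',w2world((.037,.02,.182)),WY),('home2',w2world((.037,.045,.182)),WY)]:
        p,q=tcp_for_handle(hh,psi); a=r.inverse_kinematics(p,q); print(nm,None if a is None else a.round(2))
```

```text
26
lid [-0.84  0.61  1.99  0.99  0.41 -0.2 ]
lidup [-0.84  0.28  1.9   0.53  0.72  0.34]
place [-0.06  0.31  1.96  0.13  0.42  1.35]
rear [-0.06  0.37  1.87  0.11  0.45  1.37]
mid [ 0.1   0.38  1.86 -0.04  0.45  1.65]
home [ 0.23  0.41  1.83 -0.18  0.46  1.89]
home2 [ 0.28  0.42  1.81 -0.22  0.48  1.97]
30
lid [-0.87  0.62  2.02  1.22  0.43 -0.44]
lidup [-0.87  0.28  1.94  0.66  0.69  0.21]
place [-0.07  0.3   2.    0.19  0.33  1.28]
rear [-0.06  0.36  1.91  0.16  0.35  1.32]
mid [ 0.1   0.36  1.9  -0.06  0.35  1.67]
home [ 0.24  0.4   1.87 -0.26  0.37  1.97]
home2 [ 0.29  0.41  1.85 -0.31  0.38  2.07]
33
lid [-0.89  0.63  2.03  1.36  0.46 -0.6 ]
lidup [-0.89  0.27  1.96  0.76  0.68  0.11]
place [-0.07  0.29  2.04  0.28  0.25  1.19]
rear [-0.06  0.35  1.95  0.23  0.28  1.25]
mid [ 0.1   0.36  1.93 -0.09  0.27  1.69]
home [ 0.24  0.39  1.9  -0.36  0.3   2.07]
home2 [ 0.29  0.4   1.88 -0.42  0.32  2.18]
45
lid [-0.96  0.68  2.09  1.76  0.65 -1.05]
lidup [-0.96  0.29  2.05  1.18  0.69 -0.33]
place [-0.08  0.29  2.15  2.28  0.13 -0.82]
rear [-0.07  0.35  2.06  2.1   0.1  -0.62]
mid None
home [ 0.26  0.39  2.02  4.43  0.15 -2.71]
home2 [ 0.31  0.41  2.    4.56  0.18 -2.8 ]
```

```bash
sed -i 's/^TILT=.*/TILT=np.radians(33)/' h.py
cat >> h.py <<'E'
def st(msg=''):
    print(msg,'t',round(r.current_t(),2),'tcp',r.current_tool_pos().round(4),'F',np.round(r.current_contact_force(),2),'M',np.round(r.current_torque(),2),'op',round(r.current_opening(),3))
E
python3 - <<'E'
from h import *
psi=.0285
p,q=tcp_for_handle((.4555,-.317,.039),psi); _,z=quat(psi,TILT)
r.move_to(p-0.10*z,q); st('pre')
r.move_linear(p,vel=0.12); st('at')
r.set_gripper(0.0,squeeze=80); st('grip')
r.move_linear(p+[0,0,.02],vel=0.05); st('up')
for n in('top','side'):
    d=grab(n); save(d,n+'1.png')
E
```

```text
pre t 1.5 tcp [ 0.3995 -0.3194  0.1258] F [-0.96 -0.2  -0.07] M [-0.02  0.22  0.03] op 0.999
at t 2.48 tcp [ 0.4538 -0.3173  0.0419] F [ 0.32 -0.07  0.67] M [0.01 0.25 0.  ] op 1.003
grip t 3.14 tcp [ 0.4539 -0.3173  0.0419] F [-3.25 -1.01  5.35] M [ 0.02  0.28 -0.02] op 0.146
up t 3.69 tcp [ 0.4537 -0.3169  0.0612] F [ 0.5  -0.93 -4.27] M [-0.01  0.65 -0.  ] op 0.148
```

View pics/side1.png

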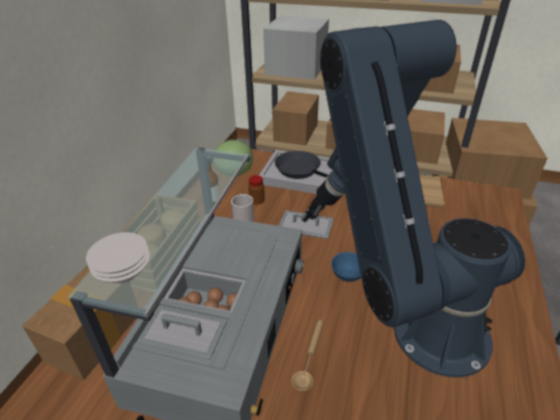

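The side view shows the lid at (305,222) hanging from the gripper. The weight reads about 4.3 N and it hangs level. Carrying it over and lowering by feel.

Run:
```python
from h import *
p=r.current_tool_pos()
r.move_linear([p[0]-.02,p[1],.225],vel=0.15); st('lift')
tp,q=tcp_for_handle(w2world((-.02,-.122,.225)),WY)
r.move_linear(tp,rot=q,vel=0.15); st('over')
tp,q=tcp_for_handle(w2world((0,-.122,.199)),WY)
r.move_linear(tp,rot=q,vel=0.08); r.sleep(.3); st('10mm above')
f0=r.current_contact_force(); 
for k in range(1,16):
    r.move_linear(tp-[0,0,.001*k],vel=0.02); f=r.current_contact_force()
    if f[2]-f0[2]>3.5: break
r.sleep(.3); st('down')
print('k',k,world2w(r.current_tool_pos()),r.current_ee_rot(),q)
for n in('top','side'):
    d=grab(n); save(d,n+'2.png')
```

```text
lift t 5.04 tcp [ 0.4335 -0.3165  0.2241] F [-0.62 -0.44 -3.78] M [-0.05  0.62  0.01] op 0.147
over t 7.58 tcp [0.5448 0.0243 0.2275] F [-1.04 -0.26 -4.21] M [-0.09  0.66  0.05] op 0.149
10mm above t 8.44 tcp [0.565  0.0256 0.2019] F [-0.7  -0.3  -4.57] M [-0.07  0.63  0.06] op 0.148
down t 11.24 tcp [0.5652 0.0256 0.1918] F [-2.19  0.44  2.59] M [0.02 0.34 0.03] op 0.144
k 10 [-0.00141247 -0.12203163  0.19183579] [ 0.95835962  0.02587879  0.28428698 -0.00761831] [ 0.95847027  0.02588499  0.28391183 -0.00766748]
```

View pics/side2.png

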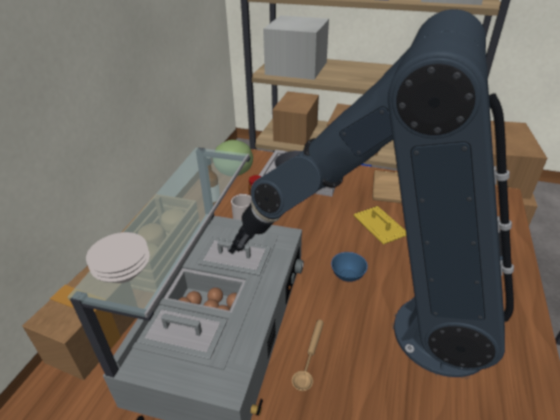

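View pics/top2.png

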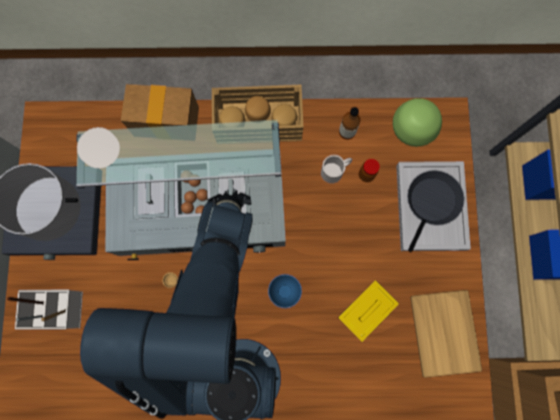

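The lid lies on the plate right of the open pan: side view (237,253), top view (232,185). Reaction is about 7 N. I'll check the wrist's clearance to the shelf, then slide back to feel the rear edge.

Run:
```python
from h import *
d=grab('side'); P=pts(d); m=(P[...,2]>.33)&(P[...,2]<.42)&(P[...,1]<.2)&(P[...,1]>-.12)&(P[...,0]<.62)&(P[...,0]>.2)
q=np.array([world2w(a) for a in P[m]]); rob=q
hist=np.histogram(q[:,0],bins=np.arange(-.3,.07,.02)); print(hist[0],hist[1].round(2))
ux=np.array([np.cos(WY),np.sin(WY),0])
b=r.current_tool_pos(); b[2]-=0.0; _,q=tcp_for_handle(b,WY)
c0=b.copy(); F=[]
for k in range(1,29):
    c=c0+ux*.0015*k; r.move_linear(c,rot=q,vel=0.02); f=r.current_contact_force(); a=world2w(r.current_tool_pos())
    F.append(f@ux)
    print(k,a.round(4),f.round(2),np.round(r.current_torque(),2)[2])
    if F[-1]<-16 or (k>18 and F[-1]-np.median(F[3:12])<-5): break
st()
```

```text
[  0   0   0   0   0   6  70 142 183 198 175 103  36   0 217 650 651 473] [-0.3  -0.28 -0.26 -0.24 -0.22 -0.2  -0.18 -0.16 -0.14 -0.12 -0.1  -0.08
 -0.06 -0.04 -0.02  0.    0.02  0.04  0.06]
1 [ 1.000e-04 -1.220e-01  1.919e-01] [-1.56  0.57  1.92] 0.01
2 [ 0.0016 -0.122   0.1918] [-1.37  0.61  2.03] 0.04
3 [ 0.0031 -0.122   0.1918] [-2.35 -0.08  3.23] 0.06
4 [ 0.0046 -0.122   0.1918] [-2.05 -0.83  2.26] 0.07
5 [ 0.0061 -0.122   0.1918] [-3.81 -0.16  2.41] 0.05
6 [ 0.0076 -0.122   0.1918] [-2.25 -0.06  2.69] 0.04
7 [ 0.0092 -0.122   0.1919] [-2.13  0.13  2.44] 0.05
8 [ 0.0106 -0.122   0.1918] [-2.22  1.27  2.21] 0.03
9 [ 0.0121 -0.122   0.1919] [-1.95  0.38  2.26] 0.04
10 [ 0.0136 -0.122   0.1919] [-2.9  -0.02  3.02] -0.01
11 [ 0.0151 -0.122   0.1919] [-3.33  0.96  2.16] 0.09
12 [ 0.0166 -0.122   0.1919] [-2.4   0.43  3.2 ] 0.07
13 [ 0.0181 -0.122   0.1919] [-3.05  0.81  2.55] 0.04
14 [ 0.0196 -0.122   0.1919] [-2.8  -0.75  2.6 ] 0.04
15 [ 0.0211 -0.122   0.1919] [-2.75  0.26  2.85] 0.04
16 [ 0.0226 -0.122   0.1919] [-2.99  0.55  2.99] 0.04
17 [ 0.0241 -0.122   0.1918] [-2.62  0.5   3.52] 0.02
18 [ 0.0256 -0.122   0.1919] [-3.26 -0.45  3.5 ] 0.09
19 [ 0.0271 -0.122   0.1919] [-2.98  0.31  4.23] 0.04
20 [ 0.0286 -0.122   0.1919] [-2.93  0.81  3.28] 0.08
21 [ 0.0301 -0.122   0.1918] [-3.72  0.26  3.36] 0.09
22 [ 0.0316 -0.122   0.1919] [-3.54 -0.41  5.17] 0.04
23 [ 0.033  -0.122   0.1919] [-5.81 -0.24  5.4 ] 0.09
24 [ 0.0331 -0.122   0.1918] [-24.62  -2.71  20.4 ] -0.19
 t 17.39 tcp [0.5996 0.0275 0.1918] F [-24.62  -2.71  20.4 ] M [-0.41  1.72 -0.19] op 0.149
```

Rear edge felt at tcp x_w = 0.033, expected 0.035, with almost no yaw moment, so the lid is square to it. I'll ease off and slide left with light preload and force regulation.

```bash
cat > slide.py <<'E'
from h import *
ux=np.array([np.cos(WY),np.sin(WY),0]); uy=np.array([-np.sin(WY),np.cos(WY),0])
_,q=tcp_for_handle(np.zeros(3),WY)
c=r.current_tool_pos()-ux*.0008
r.move_linear(c,rot=q,vel=0.02); r.sleep(.1); st('eased')
y=-.122; found=False; c=c.copy()
while y<.055:
    s=.008 if y<-.045 else .0015
    c=c+uy*s; y+=s
    r.move_linear(c,rot=q,vel=0.05 if s>.002 else .02)
    f=r.current_contact_force(); fx=f@ux; fy=f@uy; a=world2w(r.current_tool_pos())
    print(a.round(4),'fx %.1f fy %.1f fz %.1f mz %.2f'%(fx,fy,f[2],r.current_torque()[2]),round(r.current_t(),1))
    if abs(fy)>25 or abs(fx)>35 or f[2]>35: print('STOP force'); break
    if f[2]<-2.5: print('DROP'); found=True; break
    if r.current_t()>42: print('time'); break
    # regulate: aim fx -3..-9, fz 2..8
    if fx<-9: c=c-ux*.0003
    elif fx>-3.5: c=c+ux*.0003
    if f[2]<2: c=c-np.array([0,0,.0003])
    elif f[2]>9: c=c+np.array([0,0,.0003])
st()
E
python3 slide.py
```

```text
eased t 17.76 tcp [0.5987 0.0274 0.1918] F [-6.93 -0.14  6.73] M [-0.11  0.57 -0.09] op 0.151
[ 0.0326 -0.1137  0.1919] fx 1.5 fy 4.1 fz 1.5 mz 0.17 18.1
[ 0.0328 -0.1061  0.1919] fx -2.0 fy -0.0 fz 5.2 mz -0.20 18.4
[ 0.0329 -0.0984  0.1919] fx -5.3 fy -3.9 fz 7.9 mz -0.48 18.7
[ 0.0329 -0.0903  0.1918] fx -5.4 fy -3.0 fz 7.4 mz -0.50 19.0
[ 0.0329 -0.0823  0.1918] fx -4.2 fy -4.0 fz 7.1 mz -0.37 19.3
[ 0.033  -0.0742  0.1918] fx -3.8 fy -2.4 fz 5.8 mz -0.25 19.6
[ 0.033  -0.0662  0.1919] fx -3.0 fy -2.4 fz 7.7 mz -0.24 19.9
[ 0.033  -0.0585  0.1919] fx -8.2 fy -6.4 fz 10.4 mz -0.70 20.2
[ 0.033  -0.0501  0.1918] fx -3.5 fy -1.4 fz 6.4 mz -0.25 20.5
[ 0.0331 -0.042   0.1918] fx -3.6 fy -1.4 fz 4.9 mz -0.18 20.8
[ 0.033  -0.0408  0.1917] fx -2.6 fy -3.5 fz 4.5 mz -0.41 21.1
[ 0.0331 -0.0397  0.1916] fx -6.0 fy -8.3 fz 6.3 mz -0.79 21.3
[ 0.0331 -0.0382  0.1916] fx -5.6 fy -7.3 fz 5.5 mz -0.86 21.6
[ 0.0331 -0.0367  0.1915] fx -5.8 fy -7.7 fz 5.5 mz -0.84 21.8
[ 0.0331 -0.0352  0.1915] fx -5.2 fy -7.3 fz 5.1 mz -0.83 22.1
[ 0.0331 -0.0336  0.1915] fx -4.5 fy -6.9 fz 5.7 mz -0.70 22.3

[... 960 characters left out ...]
6  0.1908] fx -5.1 fy -6.0 fz 3.5 mz -0.71 26.3
[ 0.0331 -0.0081  0.1908] fx -4.0 fy -5.3 fz 3.2 mz -0.66 26.6
[ 0.0331 -0.0066  0.1908] fx -3.9 fy -4.5 fz 2.6 mz -0.60 26.8
[ 0.0331 -0.005   0.1908] fx -3.8 fy -4.9 fz 2.6 mz -0.54 27.1
[ 0.0331 -0.0035  0.1908] fx -3.8 fy -4.0 fz 2.6 mz -0.57 27.3
[ 0.0331 -0.002   0.1907] fx -2.7 fy -4.4 fz 1.4 mz -0.56 27.6
[ 0.0331 -0.0008  0.1903] fx -6.8 fy -6.5 fz 3.5 mz -0.73 27.8
[0.0331 0.0008 0.1903] fx -5.9 fy -5.6 fz 3.7 mz -0.76 28.1
[0.0331 0.0023 0.1903] fx -5.3 fy -5.8 fz 3.4 mz -0.75 28.3
[0.0332 0.0044 0.19  ] fx -2.6 fy -0.2 fz -3.0 mz -0.21 28.6
DROP
 t 28.59 tcp [0.593  0.1537 0.19  ] F [-2.6  -0.3  -2.99] M [-0.26  0.95 -0.21] op 0.143
```

Drop felt at y_w ≈ 0.004, close to the 0.008 I saw in the images: the reaction went from +3.5 N to −3 N, the lid's weight. Now 1 mm further left, then lower.

```bash
cat > low.py <<'E'
from h import *
ux=np.array([np.cos(WY),np.sin(WY),0]); uy=np.array([-np.sin(WY),np.cos(WY),0])
_,q=tcp_for_handle(np.zeros(3),WY)
c=r.current_tool_pos()+uy*.001
r.move_linear(c,rot=q,vel=0.02); st('1mm')
for k in range(12):
    c=c-np.array([0,0,.0007]); r.move_linear(c,rot=q,vel=.02)
    f=r.current_contact_force(); fx=f@ux; fy=f@uy; a=world2w(r.current_tool_pos())
    print(a.round(4),'fx %.1f fy %.1f fz %.1f'%(fx,fy,f[2]),np.round(r.current_torque(),2),round(r.current_t(),1))
    if f[2]>6: break
    if fy>3: c=c+uy*.0004
    if fy<-3: c=c-uy*.0004
    if fx<-4: c=c-ux*.0003
    if fx>4: c=c+ux*.0003
r.sleep(.2); st()
for n in('top','side'):
    d=grab(n); save(d,n+'3.png')
    im=cv2.cvtColor(d['pixels'],cv2.COLOR_RGB2BGR)
    if n=='side': cv2.imwrite('pics/side3c.png',cv2.resize(im[200:360,120:340],None,fx=3,fy=3))
E
python3 low.py
```

```text
1mm t 28.84 tcp [0.5928 0.1548 0.1897] F [ 0.38 -0.76 -5.04] M [-0.03  0.74  0.03] op 0.147
[0.0332 0.0054 0.1892] fx -2.1 fy 0.4 fz -4.1 [0.1  0.86 0.05] 29.1
[0.0332 0.0054 0.1886] fx -2.9 fy 0.8 fz -3.2 [0.06 0.92 0.1 ] 29.3
[0.0331 0.0054 0.1879] fx -3.1 fy 0.4 fz -2.7 [0.13 1.02 0.1 ] 29.6
[0.0332 0.0054 0.1872] fx -4.1 fy 1.6 fz -2.7 [0.11 1.05 0.1 ] 29.8
[0.0331 0.0053 0.1866] fx -1.2 fy 0.7 fz -3.2 [0.01 0.78 0.05] 30.1
[0.0331 0.0053 0.1859] fx -0.0 fy -0.2 fz -5.3 [-0.    0.7   0.04] 30.3
[0.0331 0.0054 0.1852] fx -0.4 fy 0.8 fz -4.3 [-0.    0.72  0.02] 30.6
[0.0331 0.0054 0.1849] fx -4.9 fy -0.1 fz 1.7 [-0.15  0.71 -0.04] 30.8
[0.0331 0.0054 0.1848] fx -7.3 fy -1.4 fz 8.0 [-0.27  0.61 -0.11] 31.1
 t 31.29 tcp [0.5928 0.1547 0.1848] F [-7.76 -1.34  8.26] M [-0.24  0.6  -0.09] op 0.147
```

View pics/side3c.png

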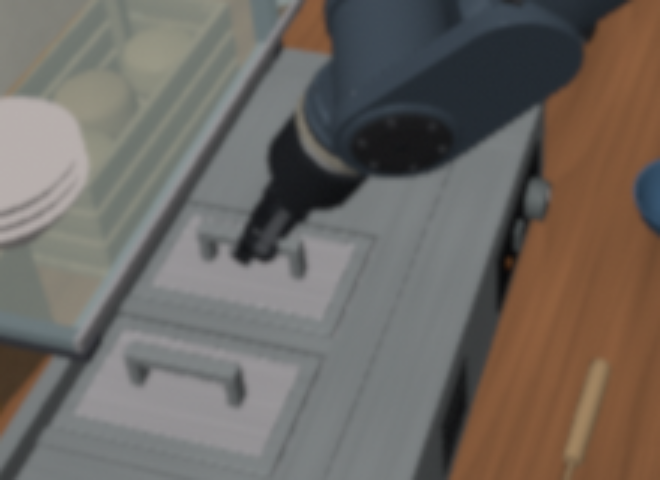

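Bottomed at exactly 7.0 mm below plate level. The picture shows the lid flush in the recess, around (260,265) in the crop, like its neighbour. Relieve, release, withdraw.

Run:
```python
from h import *
_,q=tcp_for_handle(np.zeros(3),WY); _,z=quat(WY,TILT)
c=r.current_tool_pos()+[0,0,.0004]; r.move_linear(c,rot=q,vel=.02); st('relieved')
r.set_gripper(0.5); st('open')
c=r.current_tool_pos(); r.move_linear(c-.05*z,rot=q,vel=.06); st('out')
r.move_linear(c-.12*z,rot=q,vel=.15)
p=r.current_tool_pos(); r.move_linear(p+[-.08,-.08,.03],vel=.2); r.sleep(.3); st('clear')
for n in('top','side'):
    d=grab(n); save(d,n+'4.png'); np.savez(n+'4.npz',**d)
    im=cv2.cvtColor(d['pixels'],cv2.COLOR_RGB2BGR)
    if n=='side': cv2.imwrite('pics/side4c.png',cv2.resize(im[200:360,120:340],None,fx=3,fy=3))
P=pts(d)
W=np.apply_along_axis(world2w,2,P)
for nm,yc in(('lid',.0055),):
  for side in(-.035,.035):
    for xx in(-.035,.02):
      m=(abs(W[...,0]-xx)<.012)&(abs(W[...,1]-yc-side)<.012)&(W[...,2]<.17); print(xx,side,m.sum(),np.mean(W[m][:,2]).round(4))
m=(abs(W[...,0]+.0)<.03)&(abs(W[...,1]+.12)<.03)&(W[...,2]<.17); print('plate',np.mean(W[m][:,2]).round(4))
```

```text
relieved t 31.64 tcp [0.5927 0.1547 0.185 ] F [ 0.65 -0.72 -4.4 ] M [ 0.01  0.7  -0.01] op 0.146
open t 32.04 tcp [0.593  0.1548 0.1855] F [-0.43  0.65 -0.01] M [ 0.01  0.26 -0.  ] op 0.502
out t 33.02 tcp [0.5658 0.1533 0.2272] F [-1.36 -0.27 -0.16] M [0.03 0.28 0.05] op 0.505
clear t 34.67 tcp [0.4479 0.0716 0.3152] F [-0.38 -0.71 -0.5 ] M [-0.01  0.28  0.  ] op 0.501
-0.035 -0.035 66 0.152
0.02 -0.035 23 0.1525
-0.035 0.035 78 0.1521
0.02 0.035 75 0.1522
plate 0.1516
```

View pics/side4c.png

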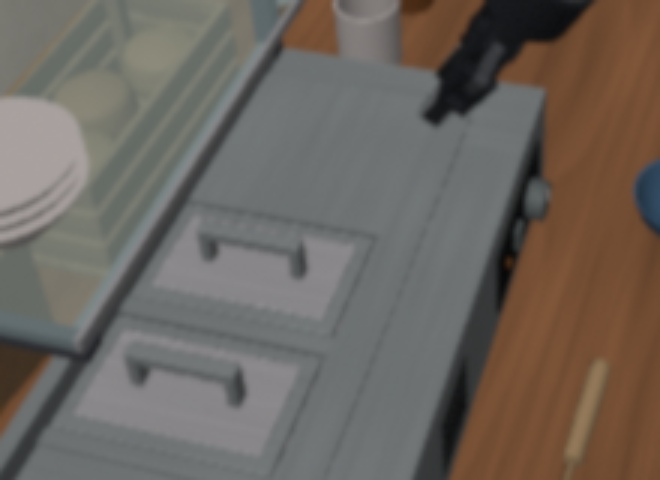

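View pics/top4.png

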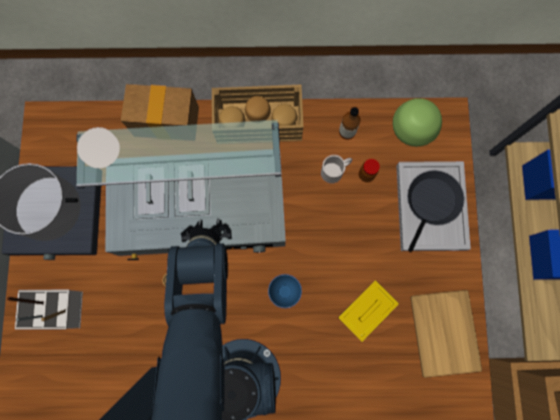

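The lid's top is flush with the plate, 152.0–152.5 mm against 151.6 mm, and level at all four sampled spots. The mug (333,168) and jar (369,170) are where they were, and the gripper is clear. Handing in.

```bash
python3 -c "
from cell import r
r.hand_in()"
```

```text
the job is handed in; nothing more can be done
```

The lid is fully home in the open recess, and I handed the job in at about 35 s of the 58 s allowed.

- **Laying it down:** I gripped the handle with the tool leaning 33°, carried the lid over and lowered it gently onto the bare stretch to the right of the open pan.
- **Rear edge:** I slid the lid back until it touched. There was a brief 25 N spike there (20 N down), which I eased off at once.
- **Slide and drop:** I slid it left with a light press. It dropped at about 0.004 m in the warmer's y, where the down-reaction fell from +3.5 N to −3 N. I then lowered it until it bottomed, 7.0 mm below plate level.

**Last checks:**
- After I let go and drew out, the tool force was close to zero.
- Depth readings put the lid's top at 152.0–152.5 mm and the plate at 151.6 mm. That is level and flush to within camera accuracy, and it looks like its neighbour.
- The mug and jar appear unmoved in the pictures.

**Disagreements:**
- The rear edge was felt about 2 mm nearer the robot than my image estimate.
- The top and side views put the recess at about 0.002 m and 0.011 m; by touch the lid settled at about 0.005 m.

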